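# Wedge a dead centrifuge's catch open and lay back its lid

### The job

The bench centrifuge has lost power, so its red sprung catch keeps the lid locked over the tubes. Slide the folding hex-key set along the shelf under the lip of the red release lever until it holds the lever up by itself, and let go of it. Then lift the blue lid by its black handle and lower it gently back until it rests on the rubber-tipped stop behind it, leaving the key set wedged and the other things undisturbed.

Things in the scene. Friction and masses are not known exactly. Their poses are not given: they have to be found in the camera images.
- centrifuge: White bench centrifuge, 275 (x) x 284 (y) x 100 mm high, fixed, blue lid on top, sloping control panel in front. Origin on the bench under it; own +x to its back (hinge side), +y to its left as the robot sees it, z up. Along its right edge runs a flat shelf 84 mm wide, 85 mm above the bench, from x = -155 mm back to the red lever.
- shelf_front (a point): Point on the shelf's top (85 mm above the bench) in the lever's middle line, 11 mm before the edge of its lip; axes as the centrifuge's. The way under the lever runs from here along +x and ends at a steel block 77 mm on. The shelf is flat 42 mm either side of this line; beyond, on the left, stand the housing and lid (lid top 134 mm above the bench).
- release_lever (a joint): Angle of the red sprung lever (rad): 0 at rest, lid locked; grows as its lip rises (spring, 2 to 3 N at the lip). Paddle 34 mm wide; its front lip flares up: edge 27 mm above the shelf, lowest part 7 mm up, 31 mm behind the edge. The key set pushed in flat, end first, cams it up (5 to 15 N) and then holds it at about 0.22; the lid is free above 0.17.
- hex_keys: Folding hex-key set, orange handle, black keys, 92 mm long, 20 to 24 mm wide, 16 to 18 mm high, 0.12 kg, lying flat on the bench left or right of the centrifuge. Origin at the underside, mid-length; own y axis along its length, z up; the middle of its width lies at x = +2 mm. Either end may go first.
- lid (a joint): Opening angle of the blue lid (rad): 0 shut, 1.57 upright. Beyond about 1.7 it tips back by its own weight (0.4 to 0.8 kg, hardly any hinge friction) until it lies on the rubber-tipped stop, somewhere between 1.73 and 2.0, depending on how far the stop is screwed out, different each time: feel for it. Let go before that, it falls against the stop.
- lid_hinge (a point): Middle of the lid's hinge line at the back of the centrifuge, 126 mm above the bench. The hinge line runs along the centrifuge's y axis; the point's axes are those of the centrifuge. The lid is 150 mm deep, 176 mm wide, 26 mm thick; shut, its top face lies 8 mm above the hinge line.
- lid_grip (a point): Grip point on the lid's black pull handle, moving with the lid: a rounded tongue sticking out 56 mm from the middle of the lid's front edge, 24 mm wide (along the hinge line), 14 mm thick. The point lies 20 mm from its end, mid-width, mid-thickness; shut: 186 mm before and 3 mm below the hinge line. Pinched across its width it turns between the fingers as the lid swings.
- rear_stop: Upright steel bracket behind the lid, fixed to the centrifuge, its top 226 mm above the bench. It carries the rubber-tipped adjusting screw on which the open lid rests, 70 mm above the hinge line. Origin in the bracket where the screw passes, not at the rubber tip; the tip stands out 21 to 42 mm towards the lid.
- pellet_jar: Clear jar of pellets with a blue screw lid, 63 mm across, 82 mm high; a bystander. Origin under its centre.
- vial_1: Sample vial with a white cap, 41 mm across, 73 mm high; a bystander. Origin under its centre.
- vial_2: Another such vial; a bystander.
- die_1: Brass-coloured stepped capillary die, 32 mm across, 30 mm high; a bystander. Origin under its centre.

How it is judged:
On the way, in this order (a step that is already met when the one before it is completed fails the run):
1. the key set holds the release lever up by itself, let go by the robot, with the lid still shut (value of joint release_lever above 0.17 rad and value of joint lid below 0.05 rad and x of hex_keys in the frame of shelf_front above -0.01 m and distance between hex_keys and shelf_front below 0.05 m and contact force between the fingers and hex_keys below 0.1 N and contact force between the arm and centrifuge below 0.1 N), for 0.3 s.
2. the lid is lifted past upright (value of joint lid above 1.6 rad).
At the end, for the whole second after the job is handed in: the lid lies at rest on the rear stop (opened beyond 1.65 rad, pressing on the stop, turning slower than 0.05 rad/s), and the key set (its origin within 50 mm of shelf_front) still holds the release lever above 0.17 rad (value of joint lid above 1.65 rad and velocity of joint lid between -0.05 and 0.05 rad/s and contact force between rear_stop and anything else above 0.05 N and value of joint release_lever above 0.17 rad and distance between hex_keys and shelf_front below 0.05 m); the robot touches nothing.
It fails at once if the lid swings back fast: over 1 rad/s past upright (value of joint lid above 1.6 rad and velocity of joint lid above 1 rad/s).
It fails at once if the lid is rammed or dropped on its stop: over 32 N (contact force between rear_stop and anything else above 32 N).
It fails at once if the lid is dropped shut (value of joint lid below 0.3 rad and velocity of joint lid below -1.5 rad/s).
It fails at once if a bystander is moved by more than 30 mm (distance of any of pellet_jar, vial_1, vial_2, die_1 from where it was at the start of the episode above 0.03 m).
It also fails if it takes over 61 s, if anything falls off the work surface, if the arm or the gripper's body presses on something with over 40 N, if the wrist force passes 120 N, or if a joint passes its speed limit or range.

### The arm

A 6-joint arm with a two-finger parallel gripper is mounted at the origin on a cart in front of the work surface, level with it; the furniture and walls round the work are solid. World frame = base frame: x ahead of the robot, y to its left, z up, the work surface at z = 0. Lengths are in m, angles in rad, forces in N, time in s.
With the tool pointing down it reaches from about 0.275 to 0.85 m from the base axis. Payload 19 kg.
Tool frame: the origin (TCP) lies at the very end of the fingers, on their centre line; the grasp point (between the pads) lies r.tcp_to_grasp behind it (r.tcp_to_grasp is the distance from the TCP to the grasp point, in m); z points along the fingers, y is the line along which they close (so a half turn about z gives the same grasp; the last joint's range is limited). The gripper opens to 85 mm and grips with 20 to 120 N. Pads are 22 mm wide; open, the fingers measure 114 mm over their backs; the gripper's body (76 mm by 85 mm) begins 54 mm behind the grasp point. The pads swing forward as they close: fully open they stand 13 mm farther back than shut.
Start: joints at [-1.238, 0.15, 1.437, -0, 1.554, -0.134], TCP at [0.259, -0.513, 0.231] pointing down, gripper open.
Joint ranges: [-2.8, 2.8], [-0.68, 2.1], [0.12, 2.68], [-1.39, 4.53], [0.16, 2.79], [-2.81, 2.81]. Speed limits (rad/s): [1.89, 1.89, 2.22, 3.01, 3.01, 3.01].

### API

Orientations are given as a rotation vector (axis times angle).
In Python, from cell import r, eyes, monitor, job gives the robot as it stands (r), with the cameras (eyes), the readings (monitor) and the job (job).
- The arm moves only by the shell command python3 shift.py 'ROWS' [OPENING] [FORCE]. ROWS is a JSON list of rows, 1 to 10 of them, each of 4 numbers: dx, dy, dz in m, then a turn about the tool's z in rad; each row is the pose to reach, as a shift and turn from the pose commanded when the command began, along the tool's axes at that moment; what a row does not reach only later rows make up. A row lasts 1/10 s, in which the tool goes at most 0.05 m and 0.15 rad, less where a joint would pass 70% of its speed; a pose out of reach is approached as far as the arm can. OPENING is the opening from 0.0 (shut) to 1.0 (fully open), set as the command begins (- or left out keeps the last). The fingers move at their own pace and stop on an object; FORCE is the grip in N (left out, the last holds). Time passes only in rows, so rows that do not move let the fingers close. It prints the time, the measured TCP pose, the force, the opening and the grip force at its end.
- monitor.sense(): the state, without advancing time (a new reading comes with each control period).
- eyes.snapshot(name): name is "scene" or "top"; returns a dict with "image" (480x640x3 uint8, blue, green, red), "fx", "fy", "cx", "cy" (pixels), "distortion" ([k1, k2, p1, p2, k3] as OpenCV has them; the pictures are not rectified), "R" (3x3) and "t" (3): a world point X has camera coordinates R X + t. Camera axes: x right, y down, z forward; pixel columns grow to the right and rows downward; lengths in m; the calibration is good to about 2 mm. A picture is of the moment at which its call begins. There is no depth.
- job.job_done(): hands the job in; it is judged then, once.
The state is a dict: "time": time; "q": joint angles; "qvel": joint speeds; "joint_efforts": joint torques, N m; "position": TCP position; "orientation": TCP orientation; "contact_force": force on the tool from outside, world axes, zero at the start; "torque": the same for the moment, N m; "width": opening from 0.0 (shut) to 1.0 (fully open); "grip_force": force on a finger pad.
Only numpy, scipy, OpenCV 4.12 (cv2) and the standard library are available. Lean on these libraries where they do the work, as an engineer would, in place of code of your own. Each camera call takes 0.05 s, during which the arm holds its last target. There are 200 camera calls.

## Working session

There is one attempt and no reset: what is moved stays moved. The work goes in short steps, Python scripts to look and compute and a shell command to move; the robot and the scene stay as the last step left them, time stands still between calls to the robot, and variables do not carry over. Pictures are saved under pics/ and viewed, at most 10 in all, crops included, and the job is handed in when it is done.

```bash
ls; mkdir -p pics
python3 - <<'E'
from cell import r, eyes, monitor, job
import cv2,numpy as np
for n in("scene","top"):
    s=eyes.snapshot(n);cv2.imwrite(f"pics/{n}0.png",s["image"])
    print(n,s["fx"],s["fy"],s["cx"],s["cy"],s["distortion"],np.round(s["R"],4).tolist(),s["t"])
print(monitor.sense(),r.tcp_to_grasp)
E
```

```text
cell.py
pics
shift.py
scene 527.2394196591445 527.2394196591445 311.3961206949963 243.59196810396355 [-0.03522005  0.          0.          0.          0.        ] [[0.803, -0.5956, 0.022], [-0.2788, -0.4081, -0.8693], [0.5267, 0.6919, -0.4938]] [-0.46345855  0.27966923  1.11509751]
top 452.3827254038515 452.3827254038515 324.091781529271 240.81753078741752 [-0.03523603  0.          0.          0.          0.        ] [[-0.0016, -1.0, -0.0029], [-0.9828, 0.0021, -0.1848], [0.1848, 0.0026, -0.9828]] [0.0109864  0.58959115 1.31662991]
{'time': 0.1, 'q': array([-1.23799431e+00,  1.50925037e-01,  1.43790777e+00,  9.62149743e-06,
        1.55381479e+00, -1.34018229e-01]), 'qvel': array([-0.00174598, -0.0007754 , -0.00273089,  0.00153068,  0.00066331,
        0.00074098]), 'joint_efforts': array([ 4.13971327e-03, -7.14376545e+01, -5.71796787e+01, -2.99496260e-04,
        7.23989549e-03,  2.51050159e-05]), 'position': array([ 0.25868559, -0.51329166,  0.23077155]), 'orientation': array([-3.05538090e+00, -7.26396142e-01,  1.49345291e-04]), 'contact_force': array([-0.42957975, -0.76210574,  0.98410069]), 'torque': array([-0.01458536, -0.00267475, -0.01302069]), 'grip_force': 0.0, 'width': 0.9967437922396057} 0.0187
```

View pics/top0.png

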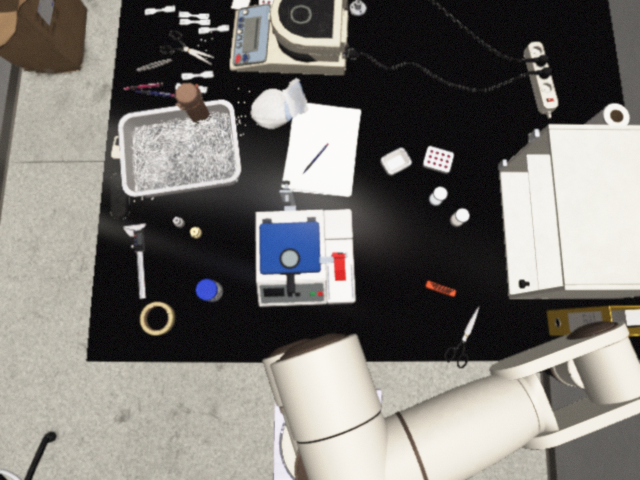

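View pics/scene0.png

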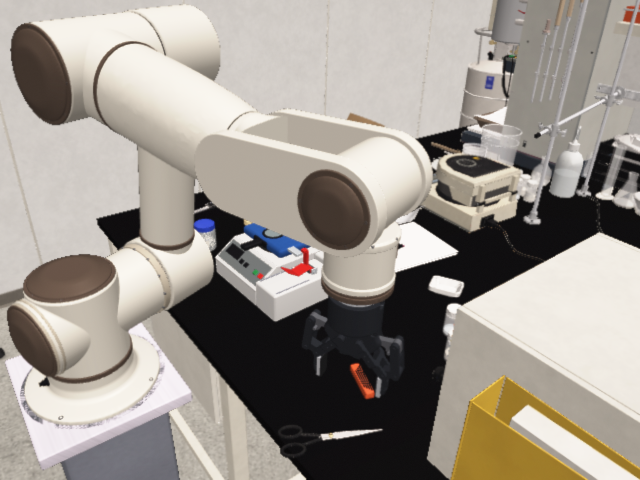

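Top view: centrifuge at about px (255–355, 208–305), red lever at (340,266), key set at (440,288), handle at (291,285). I'll enlarge it.

Run:
```python
import cv2
a=cv2.imread("pics/top0.png")
A=cv2.resize(a[180:312,245:365],None,fx=5,fy=4.5,interpolation=cv2.INTER_CUBIC)
A=cv2.resize(a[185:310,250:362],None,fx=4.5,fy=4.5,interpolation=cv2.INTER_CUBIC)
B=cv2.resize(a[265:310,420:465],None,fx=6,fy=6,interpolation=cv2.INTER_CUBIC)
import numpy as np
C=np.zeros((max(A.shape[0],B.shape[0]),A.shape[1]+B.shape[1],3),'uint8');C[:A.shape[0],:A.shape[1]]=A;C[:B.shape[0],A.shape[1]:]=B
print(A.shape,B.shape);cv2.imwrite("pics/c1.png",C)
```

```text
(562, 504, 3) (270, 270, 3)
```

View pics/c1.png

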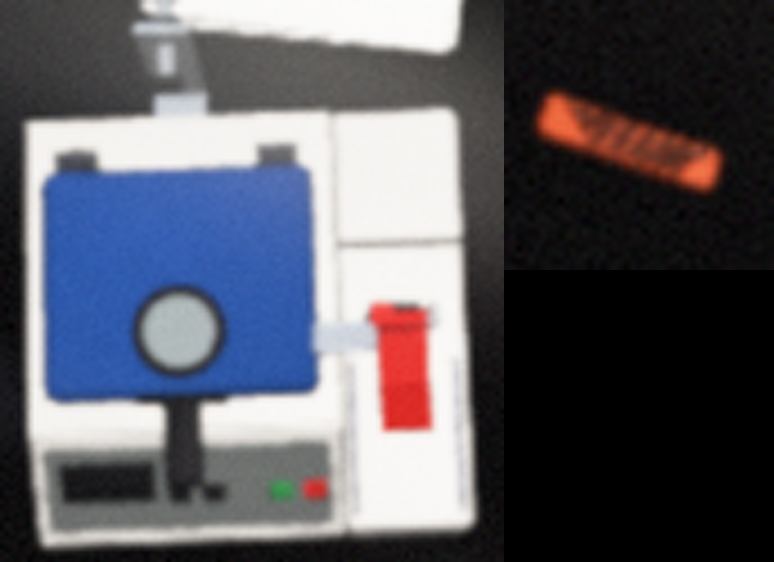

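The crop shows the lid's corners at (43,178), (313,165), (318,390), (50,402), the lip edge at (383–432, 431), the shelf's right edge from (462,115) to (476,525), and the key set between (543,112) and (716,172). Next I compute world positions.

```bash
cat > h.py <<'E'
import numpy as np,cv2
from cell import r, eyes, monitor, job
from scipy.spatial.transform import Rotation as Ro
def cam(n):
    s=eyes.snapshot(n);K=np.array([[s["fx"],0,s["cx"]],[0,s["fy"],s["cy"]],[0,0,1.]])
    return s,K
def unproj(s,K,p,z):
    u=cv2.undistortPoints(np.array([[p]],float),K,np.array(s["distortion"]))[0,0]
    R=np.array(s["R"]);c=-R.T@s["t"];d=R.T@np.array([u[0],u[1],1]);return c+d*(z-c[2])/d[2]
def proj(s,K,X):
    return cv2.projectPoints(np.atleast_2d(X).astype(float),cv2.Rodrigues(np.array(s["R"]))[0],np.array(s["t"],float),K,np.array(s["distortion"]))[0][:,0]
E
python3 - <<'E'
from h import *
s,K=cam("top")
P={'lidBL':(43,178,.134),'lidBR':(313,165,.134),'lidFR':(318,390,.134),'lidFL':(50,402,.134),'hand1':(168,487,.13),'hand2':(204,487,.13),'lipL':(383,432,.112),'lipR':(432,430,.112),'shBR':(460,112,.085),'shFR':(476,527,.085),'levtopL':(379,325,.1),'levtopR':(426,325,.1),'shFL':(346,533,.085),'stop1':(133,28,.226),'stop2':(190,28,.226)}
for k,(x,y,z) in P.items(): print(k,np.round(unproj(s,K,(x/4.5+250-.4,y/4.5+185-.4),z),4))
img=s["image"].astype(int)
b,g,rr=img[...,0],img[...,1],img[...,2]
m=((rr>90)&(rr-b>50)).astype('uint8');m[:, :420]=0;m[:,465:]=0;m[:265]=0;m[310:]=0
m=cv2.morphologyEx(m,cv2.MORPH_CLOSE,np.ones((7,7)))
ys,xs=np.nonzero(m);Q=np.array([unproj(s,K,(x,y),.012)[:2] for x,y in zip(xs,ys)],'float32')
print(len(xs),cv2.minAreaRect(Q*1000))
rc=cv2.minAreaRect(Q*1000);print(cv2.boxPoints(rc))
m=((rr>120)&(rr-b>80)).astype('uint8');m[:,:325]=0;m[:,350:]=0;m[:245]=0;m[283:]=0
Q=np.array([unproj(s,K,(x,y),.11)[:2]*1000 for y,x in zip(*np.nonzero(m))],'float32');rc=cv2.minAreaRect(Q);print('lever',cv2.boxPoints(rc))
E
```

```text
lidBL [0.6239 0.1965 0.134 ]
lidBR [0.632  0.0238 0.134 ]
lidFR [0.4874 0.0206 0.134 ]
lidFL [0.4801 0.1885 0.134 ]
hand1 [0.4273 0.1142 0.13  ]
hand2 [0.4273 0.0917 0.13  ]
lipL [ 0.4632 -0.0204  0.112 ]
lipR [ 0.4644 -0.0515  0.112 ]
shBR [ 0.6795 -0.0736  0.085 ]
shFR [ 0.4045 -0.0804  0.085 ]
levtopL [ 0.5337 -0.0185  0.1   ]
levtopR [ 0.5336 -0.0489  0.1   ]
shFL [0.4009 0.0032 0.085 ]
stop1 [0.6954 0.1308 0.226 ]
stop2 [0.6953 0.0965 0.226 ]
227 ((448.4801940917969, -347.1637878417969), (95.3295669555664, 23.56337547302246), 70.49494934082031)
[[ 421.45984 -388.15942]
 [ 443.67096 -396.02698]
 [ 475.50055 -306.16815]
 [ 453.28943 -298.3006 ]]
lever [[463.77588  -16.394444]
 [465.35193  -51.17252 ]
 [547.5586   -47.447124]
 [545.98254  -12.669048]]
```

```bash
python3 shift.py '[[0.04,-0.01,0.03,-0.13],[0.08,-0.02,0.06,-0.26],[0.12,-0.03,0.09,-0.39],[0.16,-0.035,0.12,-0.52],[0.20,-0.04,0.14,-0.65],[0.222,-0.0415,0.15,-0.764],[0.222,-0.0415,0.15,-0.764],[0.222,-0.0415,0.15,-0.764]]' 0.75 80
python3 - <<'E'
from h import *
s,K=cam("scene");R=Ro.from_rotvec(monitor.sense()["orientation"]).as_matrix();print(R.round(3))
c=np.array([448.5,-347.2])/1e3;d=np.array([.334,.943])
print(proj(s,K,[[*(c+d*k),z] for k in(-.046,0,.046) for z in(0,.017)]))
cv2.imwrite("pics/s1.png",cv2.resize(s["image"][270:470,270:470],None,fx=3,fy=3,interpolation=cv2.INTER_CUBIC))
E
```

```text
time: 0.95
position: [0.4384, -0.3762, 0.081]
orientation: [-2.565, -1.813, 0.0]
contact_force: [-0.1, -0.2, -0.0]
width: 0.752
grip_force: 0.0
[[ 0.335  0.942 -0.   ]
 [ 0.942 -0.335 -0.   ]
 [-0.    -0.    -1.   ]]
[[368.66785419 399.44438517]
 [369.31754871 393.41445324]
 [360.35624695 383.80181982]
 [360.91763644 377.85042728]
 [352.58211795 369.16722966]
 [353.06541856 363.2980786 ]]
```

View pics/s1.png

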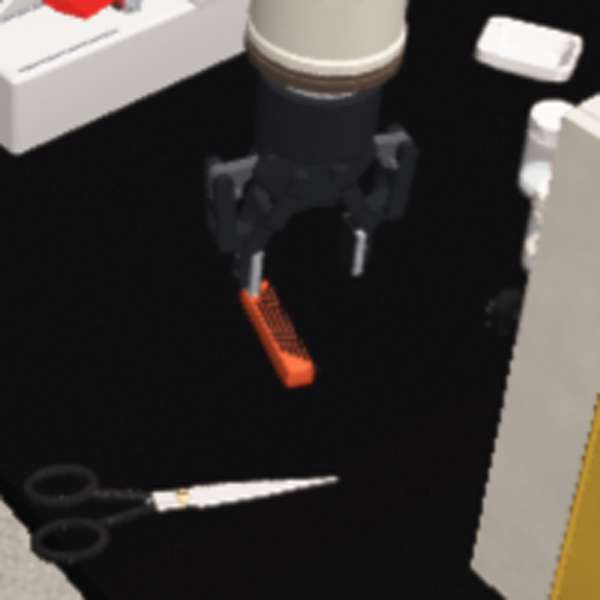

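The key's near end is at crop (300,375), i.e. px (370,395), which matches the projection. Fingers straddle it. Descending and gripping.

```bash
python3 shift.py '[[0,0,0.04,0],[0,0,0.07,0],[0,0,0.077,0],[0,0,0.077,0]]' 0.75 80; python3 shift.py '[[0,0,0,0],[0,0,0,0],[0,0,0,0],[0,0,0,0],[0,0,0,0],[0,0,0,0]]' 0 80
```

```text
time: 1.4
position: [0.4376, -0.3769, 0.0043]
orientation: [-2.566, -1.811, 0.0]
contact_force: [0.4, -0.1, 0.1]
width: 0.747
grip_force: 0.0
time: 2.0
position: [0.4388, -0.377, 0.0058]
orientation: [2.564, 1.812, 0.0]
contact_force: [-2.0, 2.2, 11.6]
width: 0.21
grip_force: 78.9
```

```bash
python3 shift.py '[[0,0,-0.03,0],[0,0,-0.07,0],[0,0,-0.12,0],[0,0,-0.16,0],[0,0,-0.17,0],[0,0,-0.17,0]]'
python3 - <<'E'
from h import *
s,K=cam("scene");c,K2=cam("top")
q=monitor.sense();print(q["position"],q["orientation"],q["width"])
R=Ro.from_rotvec(q["orientation"]).as_matrix();print(R.round(3))
A=cv2.resize(s["image"][220:370,290:440],None,fx=3,fy=3);B=cv2.resize(c["image"][200:350,380:530],None,fx=2.3,fy=3)
B=cv2.resize(c["image"][230:345,400:515],(345,450));cv2.imwrite("pics/s2.png",np.hstack([A,B]))
E
```

```text
time: 2.6
position: [0.4388, -0.3769, 0.1763]
orientation: [2.562, 1.812, 0.001]
contact_force: [-0.1, 0.1, -1.2]
width: 0.207
grip_force: 78.9
[ 0.43802398 -0.37612452  0.17309022] [-2.56410002e+00 -1.81273778e+00  1.70825492e-04] 0.20628803515528774
[[ 0.334  0.943 -0.001]
 [ 0.943 -0.334  0.001]
 [ 0.001 -0.001 -1.   ]]
```

View pics/s2.png

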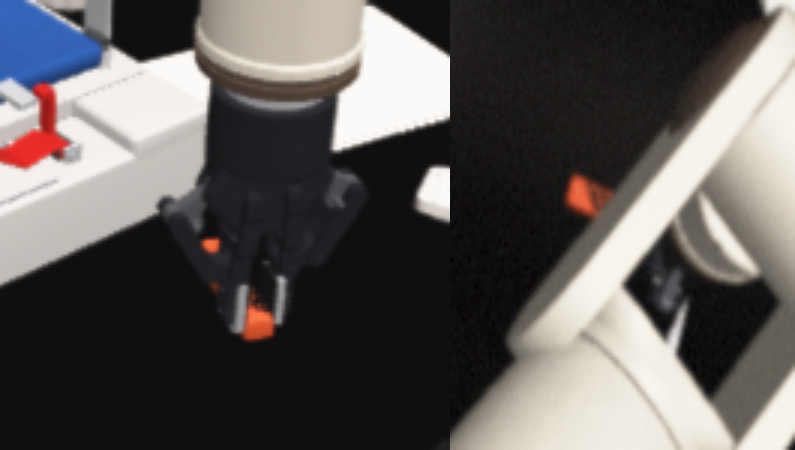

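The key set is held, its far end visible at scene px (360,301), near end (376,331), and top px (443,280). Checking its tilt.

Run:
```python
from h import *
s,K=cam("scene");c,K2=cam("top")
d=np.array([.334,.943,0]);g=np.array([.438,-.3761,.173])
o=g+d*.031-[0,0,.0055]
for k in(-.046,.046):
  for z in(0,.017):
    X=o+d*k+[0,0,z];print(k,z,X.round(3),proj(s,K,X),proj(c,K2,X))
img=s["image"].astype(int);m=(img[...,2]>100)&(img[...,2]-img[...,0]>60);m[:, :350]=0;m[:,385:]=0;m[:295]=0;m[335:]=0
for v in range(295,336):
  x=np.nonzero(m[v])[0]
  if len(x):print(v,x.min(),x.max(),end='; ')
img=c["image"].astype(int);m=(img[...,2]>100)&(img[...,2]-img[...,0]>60);m[:,:425]=0;m[:,465:]=0;m[:260]=0;m[310:]=0
print();ys,xs=np.nonzero(m);print(xs.min(),xs.max(),ys.min(),ys.max(), [(v,np.nonzero(m[v])[0].min()) for v in sorted(set(ys))])
```

```text
-0.046 0 [ 0.433 -0.39   0.167] [[375.3560592  335.32397988]] [[470.49693553 289.22933054]]
-0.046 0.017 [ 0.433 -0.39   0.184] [[376.11319655 328.199227  ]] [[472.4787527  288.72531325]]
0.046 0 [ 0.464 -0.303  0.167] [[357.50137212 307.11858415]] [[438.36868752 278.12664235]]
0.046 0.017 [ 0.464 -0.303  0.184] [[358.05819449 300.27118772]] [[439.90871906 277.47368601]]
301 357 362; 302 357 362; 303 357 362; 304 358 361; 305 359 361; 315 372 372; 316 360 361; 317 361 361; 318 374 374; 320 373 374; 321 374 374; 322 373 375; 323 372 375; 324 372 376; 325 371 379; 326 371 379; 327 371 379; 328 371 380; 329 371 380; 330 371 380; 331 370 379; 332 370 379; 333 370 378; 334 371 373; 
439 452 275 285 [(np.int64(275), np.int64(441)), (np.int64(276), np.int64(440)), (np.int64(277), np.int64(439)), (np.int64(278), np.int64(439)), (np.int64(279), np.int64(439)), (np.int64(280), np.int64(439)), (np.int64(281), np.int64(439)), (np.int64(282), np.int64(439)), (np.int64(283), np.int64(441)), (np.int64(284), np.int64(444)), (np.int64(285), np.int64(447))]
```

Level, as modelled: origin 31 mm ahead of the TCP, underside 5.5 mm below it. Carrying it above the shelf front.

```bash
python3 shift.py '[[0.036,-0.023,0,0.14],[0.073,-0.046,0,0.28],[0.11,-0.069,0,0.42],[0.146,-0.092,0,0.56],[0.183,-0.115,0,0.70],[0.22,-0.138,0,0.84],[0.256,-0.161,0,0.98],[0.2925,-0.184,0,1.12],[0.2925,-0.184,0,1.19],[0.2925,-0.184,0,1.19]]'
python3 - <<'E'
from h import *
s,K=cam("scene");c,K2=cam("top")
q=monitor.sense();print(q["position"],q["width"])
R=Ro.from_rotvec(q["orientation"]).as_matrix();print(R.round(3))
A=cv2.resize(s["image"][190:340,200:350],None,fx=3,fy=3);B=cv2.resize(c["image"][210:325,250:365],(345,450));cv2.imwrite("pics/s3.png",np.hstack([A,B]))
E
```

```text
time: 3.8
position: [0.3618, -0.0382, 0.1735]
orientation: [-3.14, -0.065, 0.002]
contact_force: [0.5, -0.4, -0.5]
width: 0.204
grip_force: 78.9
[ 0.36233173 -0.03961043  0.17372751] 0.20303914397285255
[[ 0.999  0.044 -0.001]
 [ 0.044 -0.999  0.   ]
 [-0.001 -0.    -1.   ]]
```

View pics/s3.png

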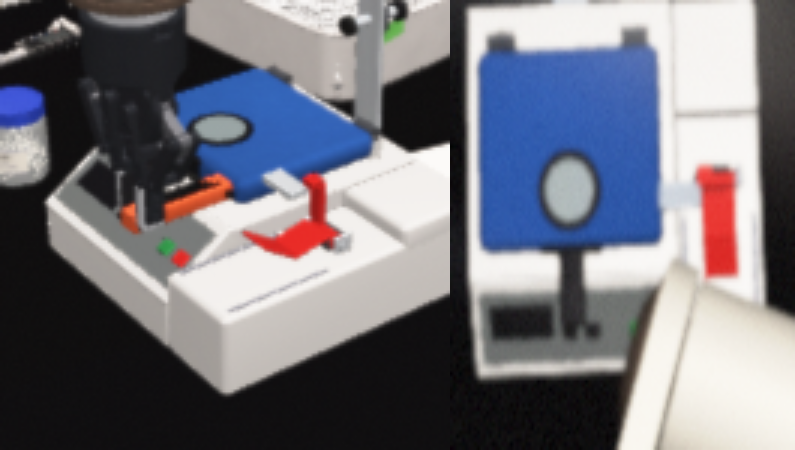

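The key set hangs above the shelf, in line with the red lever (lip at crop (255,238)). Lowering onto the shelf.

```bash
python3 shift.py '[[0,0,0.04,0],[0,0,0.07,0],[0,0,0.078,0],[0,0,0.078,0]]'; python3 shift.py '[[0,0,0.002,0],[0,0,0.004,0],[0,0,0.004,0],[0,0,0.004,0]]'
```

```text
time: 4.3
position: [0.3621, -0.0399, 0.0957]
orientation: [-3.14, -0.065, 0.004]
contact_force: [-0.3, 0.6, -1.2]
width: 0.203
grip_force: 78.9
time: 4.7
position: [0.3626, -0.0395, 0.0928]
orientation: [3.141, 0.064, 0.001]
contact_force: [0.8, -0.3, -1.3]
width: 0.203
grip_force: 78.9
```

```bash
python3 shift.py '[[0,0,0.001,0],[0,0,0.002,0],[0,0,0.002,0],[0,0,0.002,0]]'
```

```text
time: 5.1
position: [0.3624, -0.0394, 0.0905]
orientation: [-3.141, -0.064, -0.0]
contact_force: [-1.6, 0.6, 3.9]
width: 0.202
grip_force: 79.4
```

```bash
python3 shift.py '[[0.01,0,0,0],[0.02,0,0,0],[0.028,0,0,0],[0.034,0,0,0],[0.04,0,0,0],[0.045,0,0,0],[0.05,0,0,0],[0.05,0,0,0]]';python3 shift.py '[[0.005,0,0,0],[0.01,0,0,0],[0.015,0,0,0],[0.02,0,0,0],[0.025,0,0,0],[0.028,0,0,0],[0.028,0,0,0]]'
python3 - <<'E'
from h import *
s,K=cam("scene");c,K2=cam("top")
A=cv2.resize(s["image"][200:320,230:350],(450,450));B=cv2.resize(c["image"][210:325,250:365],(345,450));cv2.imwrite("pics/s4.png",np.hstack([A,B]))
E
```

```text
time: 5.9
position: [0.4117, -0.0374, 0.0908]
orientation: [3.141, 0.065, -0.004]
contact_force: [-16.4, -1.0, 21.1]
width: 0.203
grip_force: 81.8
time: 6.6
position: [0.4395, -0.0363, 0.0908]
orientation: [3.141, 0.064, -0.004]
contact_force: [-18.3, -0.9, 21.8]
width: 0.203
grip_force: 81.8
```

View pics/s4.png

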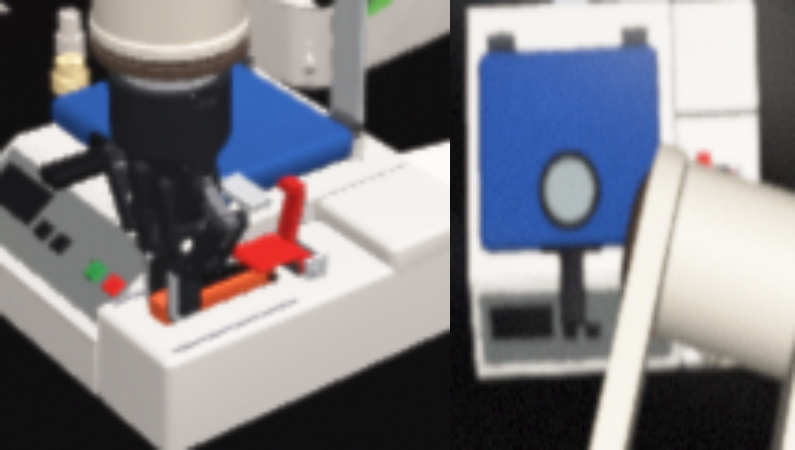

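The key set sits under the raised lever. Letting go with a small opening.

```bash
python3 shift.py '[[0,0,-0.001,0],[0,0,-0.001,0]]'; python3 shift.py '[[0,0,0,0],[0,0,0,0],[0,0,0,0],[0,0,0,0]]' 0.42;  python3 shift.py '[[0,0,-0.03,0],[0,0,-0.07,0],[0,0,-0.11,0],[0,0,-0.14,0],[0,0,-0.14,0],[-0.04,0,-0.14,0],[-0.08,0,-0.14,0],[-0.08,0,-0.14,0]]'
python3 - <<'E'
from h import *
s,K=cam("scene");c,K2=cam("top")
o=np.array([.4705,-.035,.085])
print(proj(s,K,[o+[-.046,-.002,.015],o+[-.046,-.002,0]]))
A=cv2.resize(s["image"][200:320,230:350],(450,450));B=cv2.resize(c["image"][210:325,250:365],(345,450));cv2.imwrite("pics/s5.png",np.hstack([A,B]))
E
```

```text
time: 6.9
position: [0.4399, -0.0361, 0.091]
orientation: [-3.141, -0.064, 0.002]
contact_force: [-4.7, -0.4, -1.4]
width: 0.202
grip_force: 78.9
time: 7.3
position: [0.4405, -0.0362, 0.0914]
orientation: [-3.141, -0.064, -0.0]
contact_force: [-0.5, 0.4, 0.3]
width: 0.413
grip_force: 0.0
time: 8.1
position: [0.3576, -0.0393, 0.2311]
orientation: [3.141, 0.063, 0.0]
contact_force: [1.5, 0.1, 1.1]
width: 0.42
grip_force: 0.0
[[270.38128152 280.90626701]
 [270.48531985 286.09308982]]
```

View pics/s5.png

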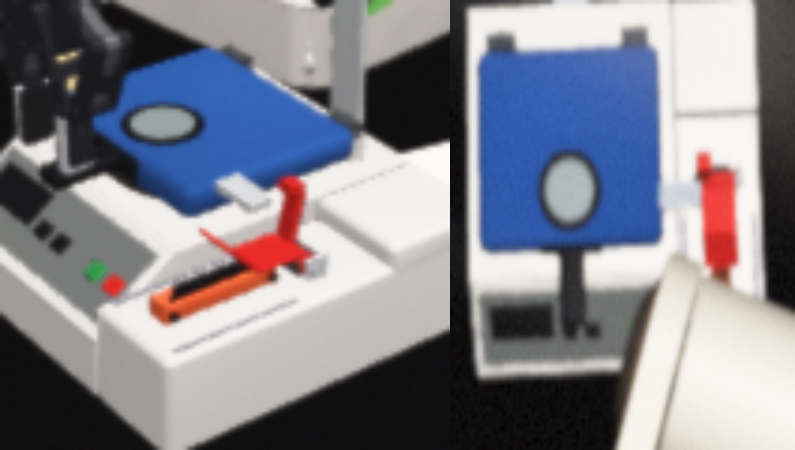

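Key set wedged with the lever up (trailing end at crop (165,305)). The lid handle is next, with the grip point near (0.446, 0.1035, 0.123).

```bash
python3 shift.py '[[0.02,-0.035,0,0],[0.04,-0.07,0,0],[0.065,-0.105,0.02,0],[0.0927,-0.1389,0.05,0],[0.0927,-0.1389,0.08,0],[0.0927,-0.1389,0.08,0]]' 0.7 30; python3 shift.py '[[0,0,0.02,0],[0,0,0.035,0],[0,0,0.0435,0],[0,0,0.0435,0],[0,0,0.0435,0]]'
```

```text
time: 8.8
position: [0.4462, 0.1042, 0.1469]
orientation: [3.141, 0.067, -0.012]
contact_force: [-1.2, -0.8, -0.5]
width: 0.702
grip_force: 0.0
time: 9.3
position: [0.4479, 0.1029, 0.1088]
orientation: [-3.141, -0.063, -0.001]
contact_force: [-0.5, -0.5, 0.2]
width: 0.698
grip_force: 0.0
```

```bash
python3 shift.py '[[0,0,0,0],[0,0,0,0],[0,0,0,0],[0,0,0,0],[0,0,0,0],[0,0,0,0]]' 0 30
python3 - <<'E'
from h import *
s,K=cam("scene");c,K2=cam("top")
A=cv2.resize(s["image"][180:310,200:330],(450,450));B=cv2.resize(c["image"][210:325,250:365],(345,450));cv2.imwrite("pics/s6.png",np.hstack([A,B]))
E
```

```text
time: 9.9
position: [0.4476, 0.1058, 0.1089]
orientation: [-3.136, -0.065, -0.002]
contact_force: [-3.3, 28.1, 9.3]
width: 0.272
grip_force: 32.8
```

View pics/s6.png

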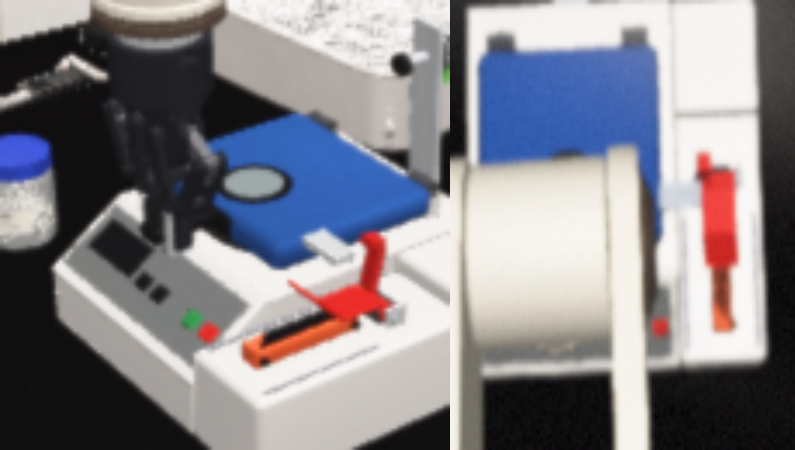

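Pinched (width 0.27), key set still wedged; but 28 N sideways shows the handle is a few mm more to the left. Relieving that.

```bash
python3 shift.py '[[0,-0.002,0,0],[0,-0.004,0,0],[0,-0.004,0,0],[0,-0.004,0,0]]'
```

```text
time: 10.4
position: [0.4475, 0.1064, 0.1089]
orientation: [3.139, 0.064, 0.002]
contact_force: [-3.7, -9.1, 12.1]
width: 0.27
grip_force: 33.8
```

```bash
python3 shift.py '[[0,0.001,-0.009,0],[0.001,0.001,-0.018,0],[0.002,0.001,-0.028,0],[0.003,0.001,-0.0367,0],[0.0075,0.001,-0.055,0],[0.0134,0.001,-0.0721,0],[0.0134,0.001,-0.0721,0],[0.0134,0.001,-0.0721,0]]'
```

```text
time: 11.2
position: [0.4604, 0.1067, 0.1797]
orientation: [-3.141, -0.064, 0.0]
contact_force: [-1.2, 0.8, 0.8]
width: 0.27
grip_force: 31.8
```

```bash
python3 shift.py '[[0.0078,0,-0.0168,0],[0.0171,0,-0.0326,0],[0.0281,0,-0.0475,0],[0.0404,0,-0.0612,0],[0.0541,0,-0.0735,0],[0.0689,0,-0.0845,0],[0.0847,0,-0.0939,0],[0.1014,0,-0.1018,0],[0.1188,0,-0.1079,0],[0.1188,0,-0.1079,0]]'
python3 - <<'E'
from h import *
s,K=cam("scene");c,K2=cam("top")
A=cv2.resize(s["image"][130:310,200:380],(450,450));B=cv2.resize(c["image"][200:315,250:365],(345,450));cv2.imwrite("pics/s7.png",np.hstack([A,B]))
E
```

```text
time: 12.2
position: [0.5804, 0.1111, 0.2876]
orientation: [3.14, 0.063, -0.001]
contact_force: [-4.1, -3.8, 7.1]
width: 0.27
grip_force: 34.9
```

View pics/s7.png

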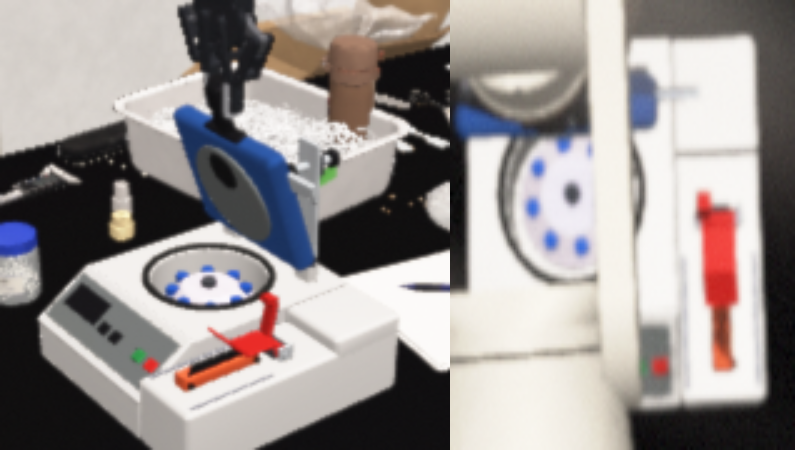

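Lid open about 1.3 rad in the grip, with the key set still wedged. Continuing slowly past upright.

```bash
python3 shift.py '[[0.009,0,-0.0025,0],[0.018,0,-0.0047,0],[0.027,0,-0.006,0],[0.0363,0,-0.0072,0],[0.0455,0,-0.0077,0],[0.0547,0,-0.008,0],[0.0547,0,-0.008,0]]'
```

```text
time: 13.0
position: [0.6345, 0.113, 0.2952]
orientation: [3.14, 0.063, -0.001]
contact_force: [-1.4, -4.9, 6.3]
width: 0.276
grip_force: 37.2
```

```bash
python3 shift.py '[[0.0046,0,0.0002,0],[0.0092,0,0.0004,0],[0.0138,0,0.0007,0],[0.0184,0,0.0011,0],[0.0184,0,0.0011,0],[0.0184,0,0.0011,0]]'
```

```text
time: 13.6
position: [0.6523, 0.1137, 0.2942]
orientation: [3.14, 0.063, -0.001]
contact_force: [-1.3, -6.0, 4.7]
width: 0.276
grip_force: 38.2
```

Past upright, forces are at baseline (fx ≈ −1.3). I'll now feel for the stop in 0.7 mm steps, each typed out, stopping at the first sign of force.

```bash
cat > chk.py <<'E'
from cell import r, eyes, monitor, job
import sys
s=monitor.sense();f=s["contact_force"];p=s["position"]
print(f.round(1),p.round(4),round(s["time"],2));sys.exit(f[0]<-3.8)
E
(python3 shift.py '[[0.0015,0,0.0002,0],[0.003,0,0.0004,0],[0.003,0,0.0004,0]]' && python3 chk.py >&2 &&
python3 shift.py '[[0.0007,0,0.0001,0],[0.0007,0,0.0001,0]]' && python3 chk.py >&2 &&
python3 shift.py '[[0.0007,0,0.0001,0],[0.0007,0,0.0001,0]]' && python3 chk.py >&2 &&
python3 shift.py '[[0.0007,0,0.0001,0],[0.0007,0,0.0001,0]]' && python3 chk.py >&2 &&
python3 shift.py '[[0.0007,0,0.0001,0],[0.0007,0,0.0001,0]]' && python3 chk.py >&2 &&
python3 shift.py '[[0.0007,0,0.0001,0],[0.0007,0,0.0001,0]]' && python3 chk.py >&2 &&
python3 shift.py '[[0.0007,0,0.0001,0],[0.0007,0,0.0001,0]]' && python3 chk.py >&2 &&
python3 shift.py '[[0.0007,0,0.0001,0],[0.0007,0,0.0001,0]]' && python3 chk.py >&2 &&
python3 shift.py '[[0.0007,0,0.0001,0],[0.0007,0,0.0001,0]]' && python3 chk.py >&2 &&
python3 shift.py '[[0.0007,0,0.0001,0],[0.0007,0,0.0001,0]]' && python3 chk.py >&2 &&
python3 shift.py '[[0.0007,0,0.0001,0],[0.0007,0,0.0001,0]]' && python3 chk.py >&2 ) >/dev/null
```

```text
[-1.4 -5.9  6.6] [0.6553 0.1138 0.2939] 13.9
False
```

```bash
sed -i 's/sys.exit(f\[0\]<-3.8)/sys.exit(int(f[0]<-3.8))/' chk.py
(python3 shift.py '[[0.0007,0,0.0001,0],[0.0007,0,0.0001,0]]' && python3 chk.py >&2 &&
python3 shift.py '[[0.0007,0,0.0001,0],[0.0007,0,0.0001,0]]' && python3 chk.py >&2 &&
python3 shift.py '[[0.0007,0,0.0001,0],[0.0007,0,0.0001,0]]' && python3 chk.py >&2 &&
python3 shift.py '[[0.0007,0,0.0001,0],[0.0007,0,0.0001,0]]' && python3 chk.py >&2 &&
python3 shift.py '[[0.0007,0,0.0001,0],[0.0007,0,0.0001,0]]' && python3 chk.py >&2 &&
python3 shift.py '[[0.0007,0,0.0001,0],[0.0007,0,0.0001,0]]' && python3 chk.py >&2 &&
python3 shift.py '[[0.0007,0,0.0001,0],[0.0007,0,0.0001,0]]' && python3 chk.py >&2 &&
python3 shift.py '[[0.0007,0,0.0001,0],[0.0007,0,0.0001,0]]' && python3 chk.py >&2 &&
python3 shift.py '[[0.0007,0,0.0001,0],[0.0007,0,0.0001,0]]' && python3 chk.py >&2 &&
python3 shift.py '[[0.0007,0,0.0001,0],[0.0007,0,0.0001,0]]' && python3 chk.py >&2 &&
python3 shift.py '[[0.0007,0,0.0001,0],[0.0007,0,0.0001,0]]' && python3 chk.py >&2 &&
python3 shift.py '[[0.0007,0,0.0001,0],[0.0007,0,0.0001,0]]' && python3 chk.py >&2 &&
python3 shift.py '[[0.0007,0,0.0001,0],[0.0007,0,0.0001,0]]' && python3 chk.py >&2 &&
python3 shift.py '[[0.0007,0,0.0001,0],[0.0007,0,0.0001,0]]' && python3 chk.py >&2 &&
python3 shift.py '[[0.0007,0,0.0001,0],[0.0007,0,0.0001,0]]' && python3 chk.py >&2 &&
python3 shift.py '[[0.0007,0,0.0001,0],[0.0007,0,0.0001,0]]' && python3 chk.py >&2 &&
python3 shift.py '[[0.0007,0,0.0001,0],[0.0007,0,0.0001,0]]' && python3 chk.py >&2 &&
python3 shift.py '[[0.0007,0,0.0001,0],[0.0007,0,0.0001,0]]' && python3 chk.py >&2 &&
python3 shift.py '[[0.0007,0,0.0001,0],[0.0007,0,0.0001,0]]' && python3 chk.py >&2 &&
python3 shift.py '[[0.0007,0,0.0001,0],[0.0007,0,0.0001,0]]' && python3 chk.py >&2 ) >/dev/null
```

```text
[-1.  -5.3  6.6] [0.656  0.1138 0.2939] 14.1
[-2.5 -5.3  7. ] [0.6566 0.1138 0.2938] 14.3
[-1.2 -6.   4.5] [0.6574 0.1139 0.2936] 14.5
[-1.6 -6.   7.2] [0.658  0.1139 0.2936] 14.7
[-1.3 -5.9  7. ] [0.6587 0.1139 0.2935] 14.9
[-2.2 -6.1  5.4] [0.6595 0.114  0.2934] 15.1
[-1.6 -6.1  6.8] [0.6601 0.114  0.2933] 15.3
[-1.4 -5.7  6.4] [0.6609 0.114  0.2932] 15.5
[-1.1 -6.1  7.3] [0.6615 0.114  0.2931] 15.7
[-1.  -5.8  5.9] [0.6623 0.1141 0.2929] 15.9
[-1.7 -5.8  6.7] [0.6629 0.1141 0.2929] 16.1
[-1.  -5.7  6.5] [0.6637 0.1141 0.2928] 16.3
[-0.6 -5.5  7.7] [0.6643 0.1141 0.2927] 16.5
[-1.9 -5.8  6.8] [0.6651 0.1142 0.2925] 16.7
[-1.7 -5.6  5.7] [0.6658 0.1142 0.2924] 16.9
[-0.8 -6.4  5.3] [0.6665 0.1142 0.2923] 17.1
[-1.1 -6.1  5.3] [0.6672 0.1143 0.2922] 17.3
[-0.5 -5.8  5.4] [0.6679 0.1143 0.2921] 17.5
[-1.3 -5.9  5.9] [0.6685 0.1143 0.292 ] 17.7
[-0.6 -6.   4.2] [0.6693 0.1143 0.2918] 17.9
```

```bash
(python3 shift.py '[[0.0007,0,0.0002,0],[0.0007,0,0.0002,0]]' && python3 chk.py >&2 &&
python3 shift.py '[[0.0007,0,0.0002,0],[0.0007,0,0.0002,0]]' && python3 chk.py >&2 &&
python3 shift.py '[[0.0007,0,0.0002,0],[0.0007,0,0.0002,0]]' && python3 chk.py >&2 &&
python3 shift.py '[[0.0007,0,0.0002,0],[0.0007,0,0.0002,0]]' && python3 chk.py >&2 &&
python3 shift.py '[[0.0007,0,0.0002,0],[0.0007,0,0.0002,0]]' && python3 chk.py >&2 &&
python3 shift.py '[[0.0007,0,0.0002,0],[0.0007,0,0.0002,0]]' && python3 chk.py >&2 &&
python3 shift.py '[[0.0007,0,0.0002,0],[0.0007,0,0.0002,0]]' && python3 chk.py >&2 &&
python3 shift.py '[[0.0007,0,0.0002,0],[0.0007,0,0.0002,0]]' && python3 chk.py >&2 &&
python3 shift.py '[[0.0007,0,0.0002,0],[0.0007,0,0.0002,0]]' && python3 chk.py >&2 &&
python3 shift.py '[[0.0007,0,0.0002,0],[0.0007,0,0.0002,0]]' && python3 chk.py >&2 &&
python3 shift.py '[[0.0007,0,0.0002,0],[0.0007,0,0.0002,0]]' && python3 chk.py >&2 &&
python3 shift.py '[[0.0007,0,0.0002,0],[0.0007,0,0.0002,0]]' && python3 chk.py >&2 &&
python3 shift.py '[[0.0007,0,0.0002,0],[0.0007,0,0.0002,0]]' && python3 chk.py >&2 &&
python3 shift.py '[[0.0007,0,0.0002,0],[0.0007,0,0.0002,0]]' && python3 chk.py >&2 &&
python3 shift.py '[[0.0007,0,0.0002,0],[0.0007,0,0.0002,0]]' && python3 chk.py >&2 &&
python3 shift.py '[[0.0007,0,0.0002,0],[0.0007,0,0.0002,0]]' && python3 chk.py >&2 &&
python3 shift.py '[[0.0007,0,0.0002,0],[0.0007,0,0.0002,0]]' && python3 chk.py >&2 &&
python3 shift.py '[[0.0007,0,0.0002,0],[0.0007,0,0.0002,0]]' && python3 chk.py >&2 &&
python3 shift.py '[[0.0007,0,0.0002,0],[0.0007,0,0.0002,0]]' && python3 chk.py >&2 &&
python3 shift.py '[[0.0007,0,0.0002,0],[0.0007,0,0.0002,0]]' && python3 chk.py >&2 &&
python3 shift.py '[[0.0007,0,0.0002,0],[0.0007,0,0.0002,0]]' && python3 chk.py >&2 &&
python3 shift.py '[[0.0007,0,0.0002,0],[0.0007,0,0.0002,0]]' && python3 chk.py >&2 &&
python3 shift.py '[[0.0007,0,0.0002,0],[0.0007,0,0.0002,0]]' && python3 chk.py >&2 &&
python3 shift.py '[[0.0007,0,0.0002,0],[0.0007,0,0.0002,0]]' && python3 chk.py >&2 ) >/dev/null
```

```text
[-1.3 -6.1  5.3] [0.6699 0.1144 0.2917] 18.1
[-0.5 -6.3  5.8] [0.6707 0.1144 0.2915] 18.3
[-1.6 -5.6  7. ] [0.6714 0.1144 0.2914] 18.5
[-1.6 -6.6  6.6] [0.6721 0.1144 0.2913] 18.7
[-0.6 -7.2  7.4] [0.6728 0.1145 0.2911] 18.9
[-0.7 -5.6  7.3] [0.6735 0.1145 0.2909] 19.1
[-0.6 -6.4  7.1] [0.6743 0.1145 0.2907] 19.3
[-1.  -6.1  8. ] [0.675  0.1145 0.2906] 19.5
[-0.2 -5.3  7.7] [0.6757 0.1145 0.2904] 19.7
[-0.8 -6.5  8.6] [0.6764 0.1146 0.2903] 19.9
[-1.3 -6.3  8.7] [0.6771 0.1146 0.2901] 20.1
[-0.5 -5.9  8.6] [0.6778 0.1146 0.2899] 20.3
[-0.1 -6.2  9.6] [0.6785 0.1147 0.2898] 20.5
[-0.6 -7.   9.6] [0.6792 0.1147 0.2896] 20.7
[ 0.8 -7.4  9.5] [0.68   0.1147 0.2894] 20.9
[-0.2 -6.1  9.2] [0.6806 0.1147 0.2892] 21.1
[-0.5 -6.1  8.7] [0.6814 0.1148 0.2891] 21.3
[ 0.3 -6.7  8.9] [0.6821 0.1148 0.2888] 21.5
[ 0.1 -6.6 10. ] [0.6828 0.1148 0.2887] 21.7
[ 1.3 -6.8  8.7] [0.6835 0.1149 0.2884] 21.9
[-0.2 -5.5  9.7] [0.6842 0.1149 0.2883] 22.1
[ 0.5 -5.9 10. ] [0.6849 0.1148 0.2881] 22.3
[ 0.5 -6.9  9.6] [0.6856 0.1149 0.2879] 22.5
[ 1.4 -6.7  9.7] [0.6863 0.1149 0.2877] 22.7
```

```bash
sed -i 's/-3.8/-2.5/' chk.py
(python3 shift.py '[[0.0007,0,0.0002,0],[0.0007,0,0.0002,0]]' && python3 chk.py >&2 &&
python3 shift.py '[[0.0007,0,0.0002,0],[0.0007,0,0.0002,0]]' && python3 chk.py >&2 &&
python3 shift.py '[[0.0007,0,0.0002,0],[0.0007,0,0.0002,0]]' && python3 chk.py >&2 &&
python3 shift.py '[[0.0007,0,0.0002,0],[0.0007,0,0.0002,0]]' && python3 chk.py >&2 &&
python3 shift.py '[[0.0007,0,0.0002,0],[0.0007,0,0.0002,0]]' && python3 chk.py >&2 &&
python3 shift.py '[[0.0007,0,0.0002,0],[0.0007,0,0.0002,0]]' && python3 chk.py >&2 &&
python3 shift.py '[[0.0007,0,0.0002,0],[0.0007,0,0.0002,0]]' && python3 chk.py >&2 &&
python3 shift.py '[[0.0007,0,0.0002,0],[0.0007,0,0.0002,0]]' && python3 chk.py >&2 &&
python3 shift.py '[[0.0007,0,0.0002,0],[0.0007,0,0.0002,0]]' && python3 chk.py >&2 &&
python3 shift.py '[[0.0007,0,0.0002,0],[0.0007,0,0.0002,0]]' && python3 chk.py >&2 &&
python3 shift.py '[[0.0007,0,0.0002,0],[0.0007,0,0.0002,0]]' && python3 chk.py >&2 &&
python3 shift.py '[[0.0007,0,0.0003,0],[0.0007,0,0.0003,0]]' && python3 chk.py >&2 &&
python3 shift.py '[[0.0007,0,0.0003,0],[0.0007,0,0.0003,0]]' && python3 chk.py >&2 &&
python3 shift.py '[[0.0007,0,0.0003,0],[0.0007,0,0.0003,0]]' && python3 chk.py >&2 &&
python3 shift.py '[[0.0007,0,0.0003,0],[0.0007,0,0.0003,0]]' && python3 chk.py >&2 &&
python3 shift.py '[[0.0007,0,0.0003,0],[0.0007,0,0.0003,0]]' && python3 chk.py >&2 &&
python3 shift.py '[[0.0007,0,0.0003,0],[0.0007,0,0.0003,0]]' && python3 chk.py >&2 &&
python3 shift.py '[[0.0007,0,0.0003,0],[0.0007,0,0.0003,0]]' && python3 chk.py >&2 &&
python3 shift.py '[[0.0007,0,0.0003,0],[0.0007,0,0.0003,0]]' && python3 chk.py >&2 &&
python3 shift.py '[[0.0007,0,0.0003,0],[0.0007,0,0.0003,0]]' && python3 chk.py >&2 &&
python3 shift.py '[[0.0007,0,0.0003,0],[0.0007,0,0.0003,0]]' && python3 chk.py >&2 &&
python3 shift.py '[[0.0007,0,0.0003,0],[0.0007,0,0.0003,0]]' && python3 chk.py >&2 ) >/dev/null
```

```text
[ 1.2 -6.8  8.4] [0.687  0.115  0.2875] 22.9
[-0.  -6.8  8.9] [0.6877 0.115  0.2872] 23.1
[-0.2 -7.1  9.3] [0.6884 0.115  0.287 ] 23.3
[ 0.3 -6.5  8.6] [0.6891 0.115  0.2868] 23.5
[ 1.9 -6.7  9.7] [0.6899 0.1151 0.2866] 23.7
[ 1.6 -6.9  9.1] [0.6905 0.1151 0.2864] 23.9
[ 1.2 -6.   8.9] [0.6912 0.1152 0.2861] 24.1
[ 1.5 -6.5  9. ] [0.6919 0.1152 0.286 ] 24.3
[ 1.6 -6.9  7.8] [0.6926 0.1152 0.2858] 24.5
[ 1.3 -6.8  8.3] [0.6933 0.1152 0.2855] 24.7
[ 2.  -6.4  7.5] [0.694  0.1152 0.2853] 24.9
[ 1.4 -6.8  8.9] [0.6947 0.1152 0.2851] 25.1
[ 0.8 -6.5  9.4] [0.6954 0.1153 0.2848] 25.3
[ 1.5 -6.1  8.6] [0.6962 0.1153 0.2846] 25.5
[ 0.1 -7.3  9.8] [0.6968 0.1153 0.2843] 25.7
[-0.9 -7.  10.8] [0.6974 0.1153 0.2841] 25.9
[-3.6 -6.3 11.4] [0.6979 0.1153 0.2839] 26.1
```

The stop is felt: fx went from +1.5 to −3.6 at about 1.94 rad. Letting go and retreating upward.

```bash
python3 shift.py '[[0,0,0,0],[0,0,0,0],[0,0,0,0],[0,0,0,0],[0,0,0,0]]' 0.7 && python3 shift.py '[[0,0,-0.02,0],[0,0,-0.05,0],[0,0,-0.09,0],[0,0,-0.12,0],[-0.04,0,-0.13,0],[-0.09,0,-0.13,0],[-0.14,0,-0.13,0],[-0.14,0,-0.13,0],[-0.14,0,-0.13,0],[-0.14,0,-0.13,0]]'
python3 - <<'E'
from h import *
s,K=cam("scene")
hx=np.array([.632,.114,.126]);a=1.94
for w in(-.088,.088):
  print(proj(s,K,hx+[-.150*np.cos(a)-w*.044,w,.150*np.sin(a)]))
for n in("scene","top"):
  img=cam(n)[0]["image"].astype(int)
  b=(img[...,0]-img[...,2]>60);b[:150 if n=="scene" else 180]=0
  ys,xs=np.nonzero(b[:330,225:380]);print(n,len(xs),xs.min()+225,xs.max()+225,ys.min(),ys.max())
  m=(img[...,2]-img[...,0]>70)
  ys,xs=np.nonzero(m[200:330,225:365]);print('red',len(xs),xs.min()+225,xs.max()+225,ys.min()+200,ys.max()+200)
E
```

```text
time: 26.6
position: [0.698, 0.1164, 0.2833]
orientation: [-3.141, -0.064, 0.0]
contact_force: [-0.1, 0.4, -0.0]
width: 0.699
grip_force: 0.0
time: 27.6
position: [0.5588, 0.1106, 0.4136]
orientation: [-3.141, -0.064, -0.001]
contact_force: [-0.0, 0.3, -0.1]
width: 0.7
grip_force: 0.0
[[342.65576236 183.96585871]]
[[300.72134198 163.96086047]]
scene 1493 266 338 164 251
red 523 245 312 216 286
top 78 275 315 194 264
red 409 317 345 249 295
```

The lid stays open against the stop, as projected (blue spans rows 164 and down), and the key set and lever are in place. Handing in.

```bash
python3 -c "
from cell import r, eyes, monitor, job
print(job.job_done())"
```

```text
the job is handed in; nothing more can be done
None
```

I handed the job in at about 28 s of robot time: the key set is wedged under the red lever and let go, and the lid was lowered gently onto the rear stop at about 1.94 rad. No verdict came back from the hand-in, and I checked the end state only by the contact felt at the stop and colour measurements in the camera images.

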